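# Thread the axle through the tape-roll stand

### The arm

A 6-joint arm with a two-finger parallel gripper is mounted at the origin on a cart in front of the work surface, level with it; the furniture and walls round the work are solid. World frame = base frame: x ahead of the robot, y to its left, z up, the work surface at z = 0. Lengths are in mm, angles in rad, forces in N, time in s.
With the tool pointing down it reaches from about 350 to 775 mm from the base axis. Payload 7.3 kg.
Tool frame: the origin (TCP) lies between the finger pads; the fingertips stand 25 mm ahead of it and the grasp point (between the pads) lies 6 mm ahead of it; z points along the fingers, y is the line along which they close (so a half turn about z gives the same grasp; the last joint's range is limited). The gripper opens to 92 mm and grips with 3 to 60 N. Pads are 19 mm wide; open, the fingers measure 130 mm over their backs; the gripper's body (75 mm by 190 mm) begins 47 mm behind the grasp point.
Start: joints at [1.041, 0.342, 1.524, -0, 1.275, -0.146], TCP at [196.572, 486.831, 228.241] pointing down, gripper open.
Joint ranges: [-2.53, 2.53], [-0.77, 2.02], [0.04, 2.7], [-1, 4.14], [0.28, 2.66], [-3.11, 3.11]. Speed limits (rad/s): [2.57, 2.57, 3.14, 3.14, 3.14, 3.14].

### API

Orientations are given as [roll, pitch, yaw] about the fixed x, y, z axes, in that order (R = Rz(yaw) Ry(pitch) Rx(roll)).
In Python, from plant import bot gives the robot as it stands.
- The arm moves only by the tool play_rows, never from a script. Its argument "commands" is a list of rows, each an object of numbers: "x", "y", "z": the shift along the tool's x, y, z in m; "twist": the turn about the tool's z in degrees. In form: [{"x": .., "y": .., "z": .., "twist": ..}, ...]. A call has exactly 8 rows; each row is the pose to reach, as a shift and turn from the pose commanded when the call began, along the tool's axes at that moment; what a row does not reach only later rows make up. A row lasts 1/10 s, in which the tool goes at most 50 mm and 8.59 degrees, less where a joint would pass 70% of its speed; a pose out of reach is approached as far as the arm can. A call with a gripper value outside its range is refused whole. "jaw" is the closure, from 0 (fully open) to 1 (shut), set as the call begins (left out, the last holds). The fingers move at their own pace and stop on an object; the grip force is fixed at half the most. Time passes only in rows, so rows that repeat a pose let the fingers close, or fill a call up. It gives the time, the measured TCP pose, the force, the opening and the grip force at its end, in the units of the state.
- bot.get_obs(): the state, without advancing time (a new reading comes with each control period).
- bot.capture(name): name is "scene" or "top" or "wrist"; returns a dict with "pixels" (480x640x3 uint8, red, green, blue), "fx", "fy", "cx", "cy" (pixels), "eye" and "rotation" of the camera in the world. Camera axes: x right, y down, z forward; pixel columns grow to the right and rows downward; lengths in mm; the calibration is good to about 2 mm. The wrist camera is an equidistant fisheye: a pixel r from the principal point sees the ray r / f radians off the axis. A picture is of the moment at which its call begins. There is no depth.
- bot.close_job(): hands the job in; it is judged then, once.
The state is a dict: "time": time; "joint_positions": joint angles; "dq": joint speeds; "tau": joint torques, N m; "tool_pos": TCP position; "tcp_rot": TCP orientation; "contact_force": force on the tool from outside, world axes, zero at the start; "moment": the same for the moment, N m; "grip_width": finger opening in mm; "finger_force": force on a finger pad.
Only numpy, scipy, OpenCV 4.12 (cv2) and the standard library are available. Lean on these libraries where they do the work, as an engineer would, in place of code of your own. Each camera call takes 0.05 s, during which the arm holds its last target. There are 200 camera calls.

### The job

Load the tape stand: take the steel axle by its red handle from the wooden rest and thread it, tip first, through the near cheek of the blue stand, through the tape roll's hub and through the far cheek, so that the roll hangs on the axle. Lean on it lightly for a moment once its collar has closed the spring washer of the end stop on the near cheek and meets hard resistance, then let go there; how far in the end stop is set has to be felt. Feel your way: never force the axle against the stand, and do not disturb the things around it.

Things in the scene. Friction and masses are not known exactly. Their poses are not given: they have to be found in the camera images.
- stand: Tape-roll stand fixed to the table: grey foot 104 x 90 x 14 mm, two upright blue cheeks, 14 mm thick, 60 mm wide, tops 98 mm high, 56 mm apart. Origin: centre of the foot's underside, on the table; x is the direction in which the axle is pushed in, z up. Both bores centre on y = 0, z = 70 mm. It breaks if the axle presses on it with over 20 N. Tear plate at y = 43 mm, top z = 43 mm.
- near_bore (a point): Centre of the near cheek's 14 mm round bore, on its outer face, at stand x = -42 mm, z = 70 mm. The near cheek spans stand x = -42 to -28 mm.
- far_bore (a point): Centre of the far cheek's 14 mm round bore, on the face the axle comes to, at stand x = 28 mm, z = 70 mm. The far cheek spans stand x = 28 to 42 mm.
- end_stop: End stop on the near cheek's outer face: dark lock nut 39 mm wide, brass sleeve, steel spring washer 29 mm wide, 20 mm bore. Origin: centre of the nut's outer face, at stand x = -46 mm, z = 70 mm. The collar lands on the washer, which gives 3 mm under less than 0.6 N, then is hard: home. The sleeve's setting is not told: the washer's hard face lies 3 to 21 mm out from the origin (stand x = -49 to -67 mm).
- axle: Axle, about 0.12 kg: steel rod 12 mm thick, collar 29 mm wide and 6 mm thick, round red handle 16 mm thick. Origin: centre of the collar's front face, on the axis; x points to the tip. The rod reaches 126 mm ahead of it, its last 12 mm tapering to 3 mm; the handle reaches from 6 to 66 mm behind it. Starts level, axis 55 mm above the table. Drag as it slides in: under 6 N. Home: collar on the end stop with over 3 N for a moment.
- axle_tip (a point): Tip of the axle, 126 mm ahead of the axle's origin.
- axle_grip (a point): Middle of the red handle, 36 mm behind the axle's origin; grasp here from above, the fingers closing across the axle.
- tape_roll: Roll of tan tape on a white hub, 76 mm outside, 46 mm wide, 17 mm bore right through, 0.1 to 0.2 kg. Origin: centre of the bore; x along the bore. Lies loose on two rails between the cheeks, bore centre 6 mm lower than the cheeks' bores; the axle's tapered tip goes in under the bore's upper edge and lifts it (1 to 4 N of resistance) until it hangs on the axle 2 to 3 mm higher than it lay.
- axle_rest: Wooden rest fixed to the table, foot 100 x 50 x 10 mm, with two notched posts 62 mm high, open at the top, that carry the axle's rod. Origin: centre of its underside; x axis along the axle towards its tip. The handle overhangs the foot freely at the -x end.
- mic_1: Microphone fixed on the table: black base about 130 x 130 mm with a thin gooseneck that rises from it and leans away from the robot, up to about 0.4 m high; keep clear of it, passing on the robot's side of it.
- glue_bottle: Small white glue bottle with a blue cap, 29 mm wide, 94 mm tall, standing loose; origin under its centre. Bystander.
- paste_pot: Paste pot with a tan lid, 62 mm wide, 35 mm tall, loose; origin under its centre. Bystander.
- packing_tape: Wide roll of brown tape lying flat, 94 mm wide, 48 mm tall, loose; origin under its centre. Bystander, not the roll of the task.
Things that resemble listed ones, but are neither listed nor needed, are in the scene too. What is shaped like the tape_roll but green or turquoise is not meant. Of the things that look like the axle, the larger one is meant.

How it is judged (in metres and radians):
On the way, in this order (a step that is already met when the one before it is completed fails the run):
1. the axle is lifted clear out of its rest (height (world z) of axle above 0.085 m and height (world z) of axle_tip above 0.075 m), for 0.1 s.
2. the axle's tip has passed the near cheek's bore (x of axle_tip in the frame of stand between -0.026 and 0.02 m and y of axle_tip in the frame of stand between -0.006 and 0.006 m and z of axle_tip in the frame of stand between 0.064 and 0.076 m and angle between the x axis of axle and the x axis of stand, either way round below 0.12 rad), for 0.02 s.
3. the tip has passed the roll's hub and stands in the far cheek's bore (x of axle_tip in the frame of stand above 0.036 m and y of axle_tip in the frame of stand between -0.006 and 0.006 m and z of axle_tip in the frame of stand between 0.064 and 0.076 m and angle between the x axis of axle and the x axis of stand, either way round below 0.12 rad and z of tape_roll in the frame of stand above 0.065 m), for 0.02 s.
4. the axle's collar presses on the end stop with more than 3 N (contact force between axle and end_stop above 3 N and x of axle in the frame of stand above -0.072 m and x of axle_tip in the frame of stand above 0.054 m and y of axle in the frame of stand between -0.004 and 0.004 m and z of axle in the frame of stand between 0.066 and 0.074 m and y of axle_tip in the frame of stand between -0.006 and 0.006 m and z of axle_tip in the frame of stand between 0.064 and 0.076 m and angle between the x axis of axle and the x axis of stand, either way round below 0.12 rad), for 0.1 s.
At the end, for the whole second after the job is handed in: The axle lies through both cheeks and the roll, collar still bearing on the end stop's washer (over 0.05 N), its axis within 4 mm of the bore line at the collar, 6 mm at the tip; the roll hangs on it between the cheeks, 1 mm or more above where it lay; both let go and at rest (x of axle in the frame of stand above -0.072 m and x of axle_tip in the frame of stand above 0.054 m and y of axle in the frame of stand between -0.004 and 0.004 m and z of axle in the frame of stand between 0.066 and 0.074 m and y of axle_tip in the frame of stand between -0.006 and 0.006 m and z of axle_tip in the frame of stand between 0.064 and 0.076 m and angle between the x axis of axle and the x axis of stand, either way round below 0.12 rad and contact force between axle and end_stop above 0.05 N and z of tape_roll in the frame of stand above 0.065 m and y of tape_roll in the frame of stand between -0.006 and 0.006 m and x of tape_roll in the frame of stand between -0.008 and 0.008 m and linear speed of each of axle, tape_roll below 0.02 m/s and contact force between the fingers and axle below 0.1 N); the robot touches nothing.
It fails at once if the axle presses on the stand with more than 20 N (contact force between axle and stand above 20 N).
It fails at once if the robot touches the stand with more than 10 N (contact force between any of the arm, the fingers and stand above 10 N).
It fails at once if a bystander (glue bottle, paste pot, packing tape) is moved by more than 20 mm (distance of any of glue_bottle, paste_pot, packing_tape from where it was at the start of the episode above 0.02 m).
It fails at once if the glue bottle is tipped (angle between glue_bottle's own z axis and vertical above 0.4 rad).
It also fails if it takes over 61 s, if anything falls off the work surface, if the arm or the gripper's body presses on something with over 40 N, if the wrist force passes 120 N, or if a joint passes its speed limit or range.

## Working session

There is one attempt and no reset: what is moved stays moved. The work goes in short steps, Python scripts to look and compute and a tool call to move; the robot and the scene stay as the last step left them, time stands still between calls to the robot, and variables do not carry over. Pictures are saved under pics/ and viewed, at most 10 in all, crops included, and the job is handed in when it is done.

Besides the shell and the picture viewer there is one more tool, called after "Request:" as name([rows], argument=value, ...), one row to a line, values as JSON. play_rows: Moves the arm, as the interface text tells. Its arguments: {"type":"object","properties":{"commands":{"type":"array"},"jaw":{"type":"number"}},"required":["commands"]}

```bash
mkdir -p pics; ls; cat > h.py <<'E'
import numpy as np, cv2, pickle
from plant import bot
def shot(n,f):
    c=bot.capture(n); cv2.imwrite(f'pics/{f}.png',np.array(c['pixels'])[:,:,::-1]); pickle.dump(c,open(f'pics/{f}.pkl','wb')); return c
def ray(c,u,v):
    d=np.array([(u-c['cx'])/c['fx'],(v-c['cy'])/c['fy'],1.]); return np.array(c['rotation']).reshape(3,3)@d
def onz(c,u,v,z):
    d=ray(c,u,v); e=np.array(c['eye']); return e+d*(z-e[2])/d[2]
def proj(c,p):
    q=np.array(c['rotation']).reshape(3,3).T@(np.array(p)-np.array(c['eye'])); return np.array([c['fx']*q[0]/q[2]+c['cx'],c['fy']*q[1]/q[2]+c['cy']])
def load(f): return pickle.load(open(f'pics/{f}.pkl','rb'))
E
python3 - <<'E'
from h import *
for n in('scene','top'):
    c=shot(n,n+'1'); print(n,c['fx'],c['cx'],c['cy'],c['eye'],np.round(c['rotation'],3).tolist())
print(bot.get_obs())
E
```

```text
pics
scene 517.1404129796842 318.69838301717596 238.99766280334143 [ -12.62874332 1061.98498482  560.58383251] [-2.014, 0.001, -2.539]
top 551.6690893019938 320.05531014173425 240.60857518011568 [ 413.32526316  212.96807576 1164.50153856] [-3.008, 0.006, -1.6]
{'time': 0.1, 'joint_positions': array([ 1.04099520e+00,  3.42650528e-01,  1.52491996e+00,  1.08893009e-05,
        1.27542214e+00, -1.46003214e-01]), 'dq': array([-0.00019414, -0.00014583, -0.0021828 , -0.00015338,  0.00042336,
        0.00100555]), 'tau': array([ 2.69392709e-03, -4.32003021e+01, -2.44695801e+01,  7.21383607e-02,
        5.25673782e-02, -1.07926169e-05]), 'tool_pos': array([196.37379991, 486.49456677, 227.61631244]), 'tcp_rot': array([-3.14020909e+00, -2.13977007e-04,  2.75779142e+00]), 'contact_force': array([-0.22494704,  0.48498103, -0.06498953]), 'moment': array([ 0.00362486, -0.00213364, -0.02363946]), 'finger_force': 0.0, 'grip_width': 91.97234520436508}
```

View pics/top1.png

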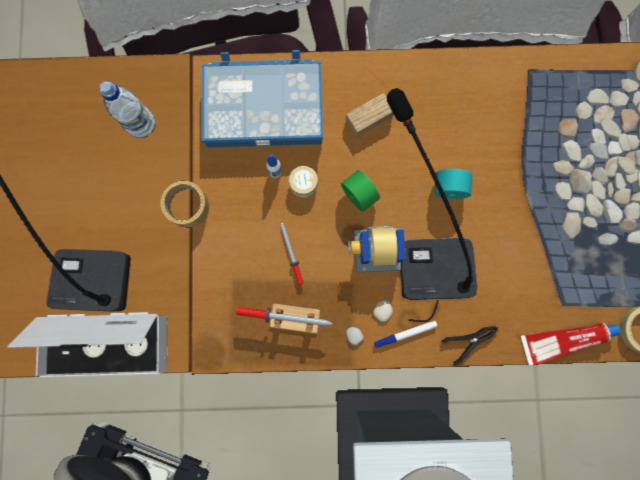

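View pics/scene1.png

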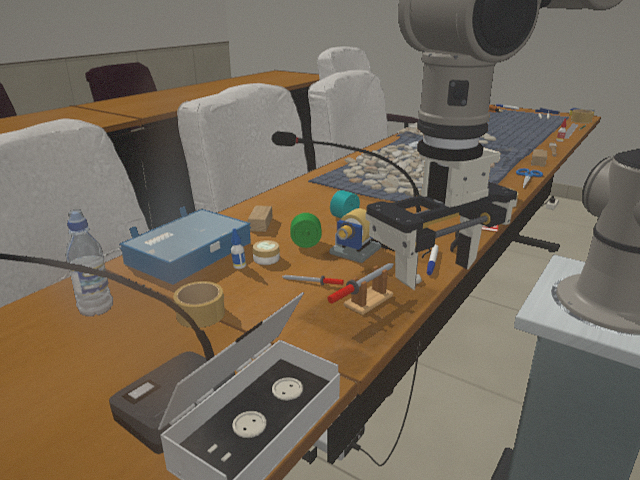

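Axle candidates in the top view are the red handle at (250,313), which lies in the wooden rest and is the larger one, and the red-handled tool at (297,270), which lies on the table and is smaller. Roll candidates are the tan roll in the blue stand (382,248), green (360,190), turquoise (455,183) and brown (183,203). I choose the axle in the rest and the tan roll, and check both in a crop.

```bash
cat >> h.py <<'E'
from scipy.spatial.transform import Rotation as Ro
def RM(c): return Ro.from_euler('xyz',c['rotation']).as_matrix()
def ray(c,u,v): return RM(c)@np.array([(u-c['cx'])/c['fx'],(v-c['cy'])/c['fy'],1.])
def proj(c,p):
    q=RM(c).T@(np.array(p)-np.array(c['eye'])); return np.array([c['fx']*q[0]/q[2]+c['cx'],c['fy']*q[1]/q[2]+c['cy']])
E
python3 - <<'E'
from h import *
a=cv2.imread('pics/top1.png')[220:345,222:422]
cv2.imwrite('pics/crop1.png',cv2.resize(a,(800,500),interpolation=cv2.INTER_CUBIC))
c=load('top1')
print(proj(c,[0,0,0]),onz(c,250,313,55),onz(c,330,323,55),onz(c,382,248,70))
E
```

```text
[436.40196503 521.11322555] [421.4698514  358.86701269  55.        ] [397.03936163 199.93695406  55.        ] [542.27722842  91.58779784  70.        ]
```

View pics/crop1.png

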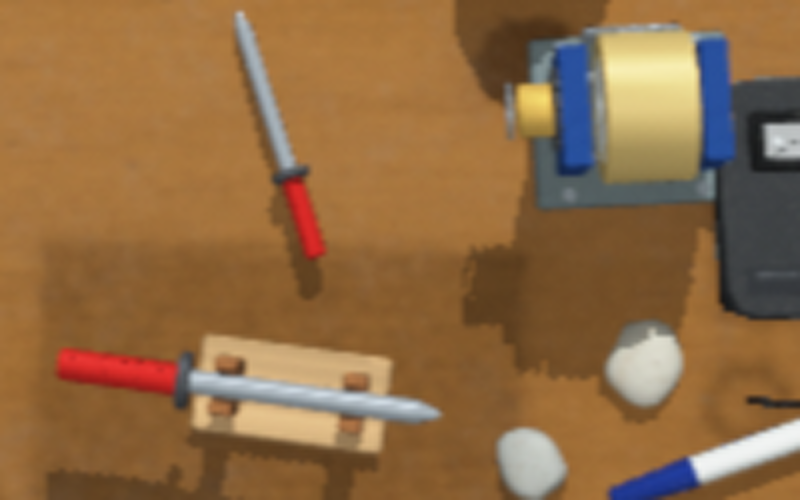

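The crop shows the axle lying in the rest: handle end (60,363), collar (184,380), tip (438,413). The stand has its near cheek on the left, with the brass sleeve and washer at (511,110) and the tan roll inside. The decoy axle is smaller and lies on the table.

```bash
python3 - <<'E'
from h import *
a=cv2.imread('pics/scene1.png')[205:315,310:430]
cv2.imwrite('pics/crop2.png',cv2.resize(a,None,fx=5.4,fy=5.4,interpolation=cv2.INTER_CUBIC))
c=load('top1')
f=lambda u,v:(222+(u+.5)/4-.5,220+(v+.5)/4-.5)
h,k,t=[onz(c,*f(*p),55) for p in[(60,363),(184,380),(438,413)]]
print(h,k,t,np.linalg.norm(h-t),np.linalg.norm(k-t))
d=t-h;print('yaw',np.degrees(np.arctan2(d[1],d[0])), 'grip',t-d/np.linalg.norm(d)*162)
# stand fit
from scipy.optimize import least_squares
P=[((-52,-45,14),(538,208)),((52,-45,14),(716,200)),((-52,45,14),(533,40)),
   ((42,-30,98),(733,162)),((42,30,98),(727,37)),((28,-30,98),(704,166)),((28,30,98),(697,38)),((-28,-30,98),(592,171)),((-28,30,98),(584,43))]
def W(q,p):
    s,co=np.sin(q[2]),np.cos(q[2]); return np.array([q[0]+co*p[0]-s*p[1],q[1]+s*p[0]+co*p[1],p[2]])
r=lambda q:np.concatenate([proj(c,W(q,p))-np.array(f(*u)) for p,u in P])
s=least_squares(r,[540,92,-1.53],loss='soft_l1',x_scale=[1,1,.01]);print(s.x,np.degrees(s.x[2]),np.round(r(s.x).reshape(-1,2),1).tolist())
q=s.x;print('near bore',W(q,(-42,0,70)))
sc=load('scene1')
for p in[(-42,0,70),(-28,30,98),(-42,-30,98),(42,-30,98),(-52,-45,14)]: print(p,proj(sc,W(q,p)),(proj(sc,W(q,p))-[310,205])*5.4)
E
```

```text
[427.45801497 385.52028318  55.        ] [417.21657307 323.74576849  55.        ] [397.21927192 197.69242802  55.        ] 190.24637908720368 127.62968580431722
yaw -99.14567542652652 grip [422.96838945 357.63298868  55.        ]
[544.59699501  92.96032433  -1.56929258] -89.91384190460614 [[-1.6, 0.7], [3.7, 1.1], [-2.0, 0.1], [0.2, -0.4], [0.2, 0.3], [0.3, -1.1], [0.5, 0.3], [-0.6, -1.5], [0.1, -0.0]]
near bore [544.53383785 134.96027684  70.        ]
(-42, 0, 70) [347.72297485 230.16611004] [203.70406417 135.89699421]
(-28, 30, 98) [340.1223684  214.09270974] [162.66078935  49.10063261]
(-42, -30, 98) [359.4458959 221.9068644] [267.00783786  91.29706775]
(42, -30, 98) [377.47340381 210.17052548] [364.35638055  27.9208376 ]
(-52, -45, 14) [361.70170398 258.63019348] [279.1892015  289.60304478]
```

View pics/crop2.png

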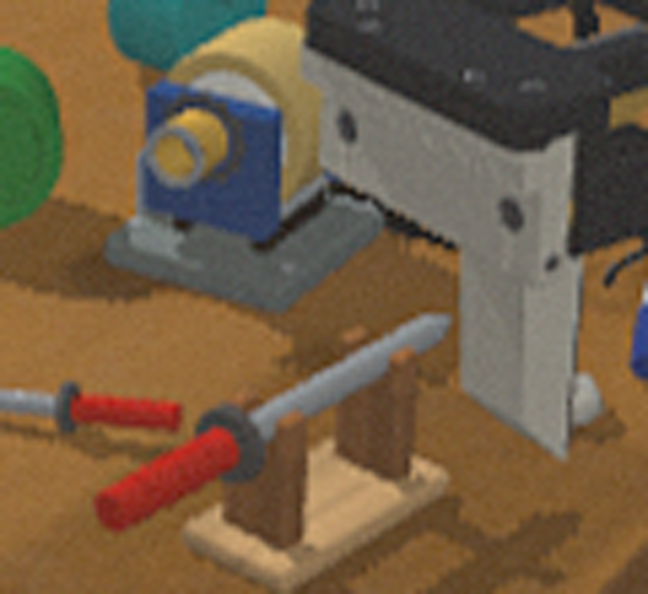

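```bash
python3 - <<'E'
from h import *
from scipy.optimize import least_squares
c=load('top1');sc=load('scene1')
f=lambda u,v:(222+(u+.5)/4-.5,220+(v+.5)/4-.5)
g=lambda u,v:(310+(u+.5)/5.4-.5,205+(v+.5)/5.4-.5)
for p,o in[((397.2,197.7,55),(447,320)),((427.5,385.5,55),(112,510)),((417.2,323.7,55),(230,440))]: print('axle scene',proj(sc,p)-g(*o))
PT=[((-52,-45,14),(538,208)),((-52,45,14),(533,40)),((42,-30,98),(733,162)),((42,30,98),(727,37)),((28,-30,98),(704,166)),((28,30,98),(697,38)),((-28,-30,98),(592,171)),((-28,30,98),(584,43))]
PS=[((-42,-30,98),(280,115)),((-42,30,98),(148,82)),((-52,-45,14),(278,306)),((-42,-30,14),(278,240))]
def W(q,p):
    s,co=np.sin(q[2]),np.cos(q[2]); return np.array([q[0]+co*p[0]-s*p[1],q[1]+s*p[0]+co*p[1],p[2]])
rt=lambda q:np.concatenate([proj(c,W(q,p))-np.array(f(*u)) for p,u in PT])
rs=lambda q:np.concatenate([proj(sc,W(q,p))-np.array(g(*u)) for p,u in PS])
for r in (rt,rs,lambda q:np.concatenate([rt(q),rs(q)])):
    s=least_squares(r,[540,92,-1.53],loss='soft_l1',x_scale=[1,1,.01]);q=s.x
    print(q,np.degrees(q[2]),np.round(r(q).reshape(-1,2),1).tolist(),W(q,(-42,0,70)))
E
```

```text
axle scene [-0.00273104 -0.08529513]
axle scene [-0.12666677  0.32832539]
axle scene [0.35294358 0.63703029]
[544.32254121  92.63129413  -1.56904721] -89.89978325819854 [[-1.4, 0.8], [-1.9, 0.2], [0.4, -0.2], [0.3, 0.5], [0.5, -1.0], [0.7, 0.4], [-0.4, -1.3], [0.3, 0.1]] [544.24907854 134.63122989  70.        ]
[537.71986262 105.82404478  -1.48562667] -85.12013785208549 [[-0.3, -1.4], [0.1, -0.6], [2.9, 0.2], [-1.2, 9.1]] [534.14705993 147.67180555  70.        ]
[543.92003517  92.71229773  -1.56175581] -89.48201656682836 [[-1.3, 1.2], [-2.0, 0.6], [0.5, -0.2], [0.2, 0.5], [0.5, -0.9], [0.5, 0.5], [-0.3, -1.0], [0.1, 0.4], [-1.5, -4.0], [0.2, -3.7], [1.2, -2.6], [-2.4, 6.3]] [543.54033865 134.7105814   70.        ]
```

```bash
cat >> h.py <<'E'
def W(q,p):
    s,co=np.sin(q[2]),np.cos(q[2]); return np.array([q[0]+co*p[0]-s*p[1],q[1]+s*p[0]+co*p[1],p[2]])
def wire(c,img,q,x0,y0,w,h,k):
    a=cv2.resize(img[y0:y0+h,x0:x0+w],None,fx=k,fy=k,interpolation=cv2.INTER_CUBIC)
    for (xa,xb,ya,yb,za,zb),col in(((-52,52,-45,45,0,14),(0,255,0)),((-42,-28,-30,30,14,98),(0,0,255)),((28,42,-30,30,14,98),(255,0,255))):
        V=[(x,y,z) for x in(xa,xb) for y in(ya,yb) for z in(za,zb)]
        for i in range(8):
            for j in(1,2,4):
                if not i&j:
                    P=[tuple(np.round(((proj(c,W(q,V[m]))-[x0,y0]+.5)*k-.5)).astype(int).tolist()) for m in(i,i|j)]
                    cv2.line(a,P[0],P[1],col,1)
    return a
E
python3 - <<'E'
from h import *
q=[544.3,92.6,-1.569]
A=wire(load('top1'),cv2.imread('pics/top1.png'),q,345,215,66,90,6)
B=wire(load('scene1'),cv2.imread('pics/scene1.png'),q,325,205,66,90,6)
cv2.imwrite('pics/wire.png',np.hstack([A,B]))
E
```

```text
(no output)
```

View pics/wire.png

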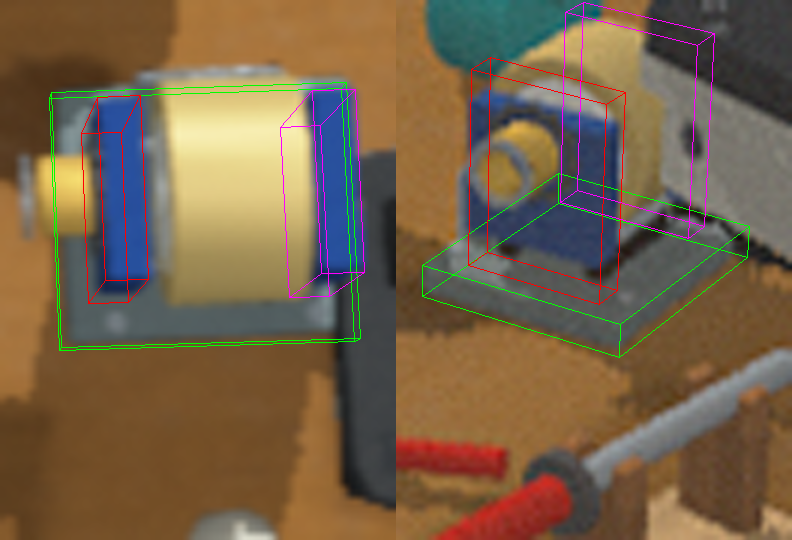

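```bash
python3 - <<'E'
from h import *
from scipy.optimize import least_squares
c=load('top1');sc=load('scene1')
f=lambda u,v:(345+(u+.5)/6-.5,215+(v+.5)/6-.5)
g=lambda u,v:(325+(u-396+.5)/6-.5,205+(v+.5)/6-.5)
for n,p in(('foot front top',(617,322)),('foot left top',(425,262)),('cheek R bot',(617,268)),('cheek L bot',(470,230))): print(n,onz(sc,*g(*p),14))
for n,p in(('foot TL',(60,95)),('foot BL',(68,335)),('foot BR',(335,330))): print(n,onz(c,*f(*p),14))
# two-view triangulate cheek top near outer corners
def tri(u1,u2):
    r=lambda X:np.concatenate([proj(c,X)-u1,proj(sc,X)-u2]); s=least_squares(r,[540,130,90]);return s.x,np.round(r(s.x),1)
print('cheek -y',tri(f(105,280),g(617,120)));print('cheek +y',tri(f(97,97),g(470,90)))
print('washer',tri(f(25,197),g(500,172)))
E
```

```text
foot front top [501.000995   143.63730177  14.        ]
foot left top [589.54374819 142.13366643  14.        ]
cheek R bot [524.21643721 103.82008524  14.        ]
cheek L bot [590.54502275 107.63219653  14.        ]
foot TL [587.93659661 141.47054428  14.        ]
foot BL [503.40947209 141.88973777  14.        ]
foot BR [502.36585604  48.98787982  14.        ]
cheek -y (array([513.20042209, 133.05327563,  91.34907585]), array([ 0.5,  0.9, -1.1, -0.1]))
cheek +y (array([575.37284452, 133.85822418,  88.55283523]), array([ 0.1,  0.1, -0.1, -0. ]))
washer (array([545.51203352, 158.01259074,  70.71328114]), array([-0. , -0.1,  0.1,  0. ]))
```

```bash
cat >> h.py <<'E'
def to(x,y,z,yaw,cmd=None):
    o=bot.get_obs(); p=np.array(cmd[:3] if cmd else o['tool_pos']); R=Ro.from_euler('xyz',o['tcp_rot']).as_matrix()
    yw=np.degrees(o['tcp_rot'][2]); d=R.T@(np.array([x,y,z])-p)/1000
    print('t',o['time'],'pos',np.round(o['tool_pos'],1),'yaw',round(yw,2),'F',np.round(o['contact_force'],1),'w',round(o['grip_width'],1),'-> xyz',np.round(d,4),'twist',round((yw-yaw+180)%360-180,2))
E
python3 - <<'E'
from h import *
to(423,357.6,150,80.85)
c=load('top1')
for n,u,v,z in(('glue',273,168,94),('glue base',275,175,0),('pot',303,180,35),('tape',183,203,48),('michead',400,105,400),('microot',465,285,30)): print(n,onz(c,u,v,z))
E
```

```text
t 0.1 pos [196.4 486.5 227.6] yaw 158.01 F [-0.2  0.5 -0.1] w 92.0 -> xyz [-0.2584 -0.0346  0.0776] twist 77.16
glue [706.57433011 304.24880018  94.        ]
glue base [716.61800273 308.21518578   0.        ]
pot [694.92835718 246.82569285  35.        ]
tape [650.7449773  495.28939947  48.        ]
michead [710.55378193  92.93834099 400.        ]
microot [465.52915363 -79.39816373  30.        ]
```

Request:
play_rows([
  {"x": -0.04, "y": -0.005, "z": 0, "twist": 8},
  {"x": -0.08, "y": -0.01, "z": 0.01, "twist": 16},
  {"x": -0.12, "y": -0.016, "z": 0.02, "twist": 24},
  {"x": -0.16, "y": -0.022, "z": 0.03, "twist": 32},
  {"x": -0.2, "y": -0.028, "z": 0.04, "twist": 40},
  {"x": -0.235, "y": -0.032, "z": 0.05, "twist": 48},
  {"x": -0.258, "y": -0.0346, "z": 0.055, "twist": 56},
  {"x": -0.258, "y": -0.0346, "z": 0.06, "twist": 64},
], jaw=0.25)

```text
time: 0.9
tool_pos: [425.3, 356.2, 167.2]
tcp_rot: [-3.141, 0.001, 1.631]
contact_force: [-0.2, 0.7, -0.5]
grip_width: 69.1
finger_force: 0.0
```

```bash
python3 - <<'E'
from h import *
to(423,357.6,110,80.85)
c=shot('wrist','wr1'); print(c['fx'],c['cx'],c['cy'],c['eye'],c['rotation'])
E
```

```text
t 0.9 pos [425.3 356.2 167.2] yaw 93.48 F [-0.2  0.7 -0.5] w 69.1 -> xyz [ 0.0015 -0.0022  0.0572] twist 12.63
371.64829954431775 314.3148827577188 246.06994997438528 [421.11479207 438.65523244 323.86194548] [ 2.83295663e+00 -6.95874590e-05  6.02913123e-02]
```

Request:
play_rows([
  {"x": 0.001, "y": -0.002, "z": 0.015, "twist": 7},
  {"x": 0.001, "y": -0.002, "z": 0.03, "twist": 12.6},
  {"x": 0.001, "y": -0.002, "z": 0.05, "twist": 12.6},
  {"x": 0.001, "y": -0.002, "z": 0.07, "twist": 12.6},
  {"x": 0.001, "y": -0.002, "z": 0.09, "twist": 12.6},
  {"x": 0.001, "y": -0.002, "z": 0.106, "twist": 12.6},
  {"x": 0.001, "y": -0.002, "z": 0.106, "twist": 12.6},
  {"x": 0.001, "y": -0.002, "z": 0.106, "twist": 12.6},
])

```text
time: 1.75
tool_pos: [420.5, 359.2, 62.4]
tcp_rot: [-3.141, 0.0, 1.423]
contact_force: [-0.1, 0.4, 0.4]
grip_width: 69.2
finger_force: 0.0
```

```bash
python3 - <<'E'
from h import *
to(423,357.6,61,80.85)
shot('wrist','wr2')
E
```

```text
t 1.75 pos [420.5 359.2  62.4] yaw 81.52 F [-0.1  0.4  0.4] w 69.2 -> xyz [-0.0012  0.0027  0.0014] twist 0.67
```

View pics/wr2.png

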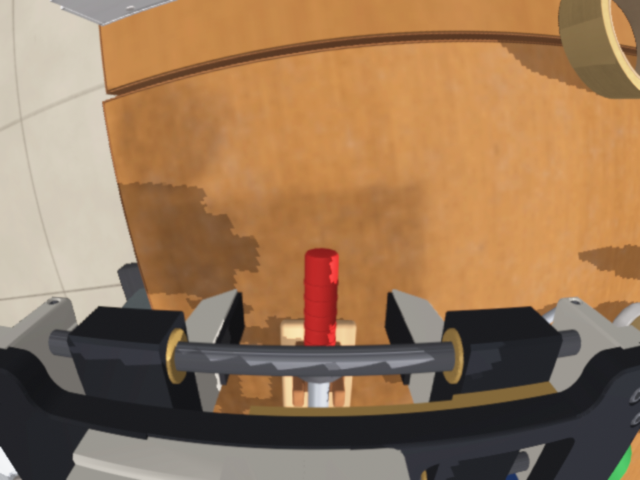

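The handle lies between the fingers at (320,300), slightly off centre as computed. I'll correct that and close.

Request:
play_rows([
  {"x": -0.001, "y": 0.0027, "z": 0.0014, "twist": 0.6},
  {"x": -0.001, "y": 0.0027, "z": 0.0014, "twist": 0.6},
  {"x": -0.001, "y": 0.0027, "z": 0.0014, "twist": 0.6},
  {"x": -0.001, "y": 0.0027, "z": 0.0014, "twist": 0.6},
  {"x": -0.001, "y": 0.0027, "z": 0.0014, "twist": 0.6},
  {"x": -0.001, "y": 0.0027, "z": 0.0014, "twist": 0.6},
  {"x": -0.001, "y": 0.0027, "z": 0.0014, "twist": 0.6},
  {"x": -0.001, "y": 0.0027, "z": 0.0014, "twist": 0.6},
], jaw=1)

```text
time: 2.6
tool_pos: [423.3, 357.6, 60.8]
tcp_rot: [-3.142, -0.0, 1.41]
contact_force: [-0.0, -0.5, -0.5]
grip_width: 10.9
finger_force: 23.9
```

Request:
play_rows([
  {"x": 0, "y": 0, "z": -0.005, "twist": 0},
  {"x": 0, "y": 0, "z": -0.012, "twist": 0},
  {"x": 0, "y": 0, "z": -0.02, "twist": 0},
  {"x": 0, "y": 0, "z": -0.03, "twist": 0},
  {"x": 0, "y": 0, "z": -0.045, "twist": 0},
  {"x": 0, "y": 0, "z": -0.06, "twist": 0},
  {"x": 0, "y": 0, "z": -0.06, "twist": 0},
  {"x": 0, "y": 0, "z": -0.06, "twist": 0},
])

```text
time: 3.4
tool_pos: [423.4, 357.7, 121.3]
tcp_rot: [3.141, -0.001, 1.41]
contact_force: [-0.5, -0.4, -0.1]
grip_width: 0.5
finger_force: 0.0
```

The grip slipped: the width went below 16 mm. I'll look.

```bash
python3 - <<'E'
from h import *
shot('scene','sc2'); shot('wrist','wr3'); shot('top','top2')
a=cv2.imread('pics/sc2.png')[215:325,305:415]; a=cv2.resize(a,(400,400),interpolation=cv2.INTER_CUBIC)
b=cv2.imread('pics/wr3.png')[180:420,200:440]; b=cv2.resize(b,(400,400))
cv2.imwrite('pics/v3.png',np.hstack([a,b]))
E
```

```text
(no output)
```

View pics/v3.png

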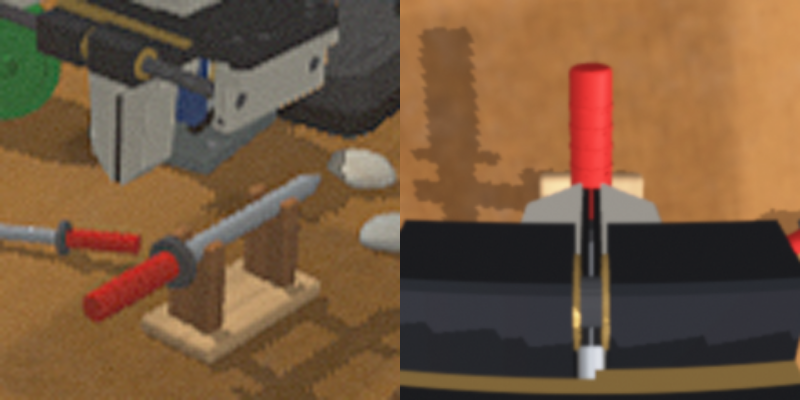

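```bash
python3 - <<'E'
from h import *
sc=load('sc2');tp=load('top2');o=bot.get_obs();print(o['time'],o['tool_pos'],o['grip_width'],o['finger_force'])
for z in(96.3,115.3): print(z,(proj(sc,[423.4,357.7,z])-[305,215])/.275)
for p in([423,357.6,55],[427.5,385.5,55],[417.2,323.7,55],[397.2,197.7,55]): print((proj(sc,p)-[305,215])/.275, proj(tp,p))
w=load('wr3');q=RM(w).T
for p in([427.5,385.5,55],[423,357.6,55],[423.4,357.7,96.3]):
    d=q@(np.array(p)-w['eye']);th=np.arctan2(np.hypot(*d[:2]),d[2]);u=np.array([w['cx'],w['cy']])+w['fx']*th*d[:2]/np.hypot(*d[:2]);print('wrist',u,(u-[200,180])/.6+[400,0])
a=cv2.imread('pics/top2.png')[280:360,220:340];b=cv2.imread('pics/top1.png')[280:360,220:340]
cv2.imwrite('pics/v4.png',np.vstack([cv2.resize(x,None,fx=3.6,fy=3.6,interpolation=cv2.INTER_CUBIC) for x in(b,a)]))
E
```

```text
3.55 [422.8870614  357.32983841 120.13340677] 0.4873202440706339 0.0
96.3 [129.55407564 214.89219213]
115.3 [130.21355791 181.61062072]
[128.9230216 285.4412309] [250.62475057 312.20820455]
[ 91.66060568 306.78313609] [236.6349532  310.35351652]
[172.8659228  260.76765222] [267.64807438 314.63269663]
[317.70050665 177.33293353] [331.12150714 322.88490364]
wrist [312.88414728 220.50495865] [588.14024546  67.50826441]
wrist [312.97396677 263.63792716] [588.28994462 139.39654526]
wrist [313.39715293 290.22369358] [588.99525489 183.70615597]
```

```bash
python3 - <<'E'
from h import *
sc=load('scene1')
R=Ro.from_euler('xyz',[-3.1402,0,2.7578]).as_matrix();T=np.array([196.4,486.5,227.6])
for yy in(46,-46,60,-60):
  for xx in (-9.5,9.5):
    print(yy,xx,[np.round((proj(sc,T+R@[xx,yy,zz])-[310,205])*5.4).tolist() for zz in(0,6,25)])
E
```

```text
46 -9.5 [[513.0, 411.0], [511.0, 433.0], [506.0, 501.0]]
46 9.5 [[568.0, 445.0], [566.0, 467.0], [560.0, 536.0]]
-46 -9.5 [[785.0, 309.0], [783.0, 330.0], [774.0, 395.0]]
-46 9.5 [[843.0, 339.0], [840.0, 361.0], [831.0, 426.0]]
60 -9.5 [[468.0, 427.0], [466.0, 449.0], [461.0, 518.0]]
60 9.5 [[523.0, 462.0], [521.0, 485.0], [515.0, 555.0]]
-60 -9.5 [[824.0, 295.0], [821.0, 316.0], [812.0, 380.0]]
-60 9.5 [[881.0, 325.0], [878.0, 346.0], [869.0, 411.0]]
```

View pics/v4.png

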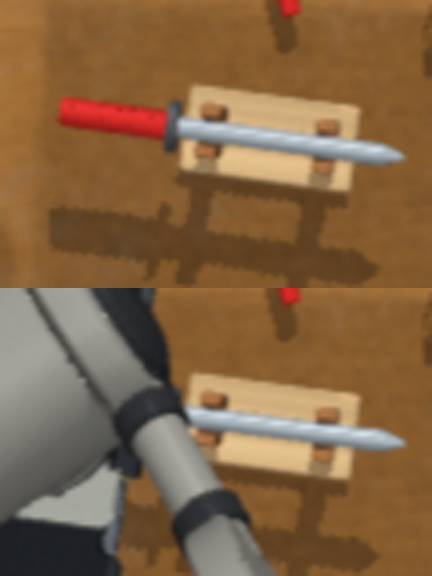

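The visible fingertips sit only about 4 mm ahead of the TCP, in the scene view both open and closed. The pads were therefore about 20 mm too high and squeezed off the top of the handle. The axle has not moved. I'll regrasp with the TCP at z≈44.

Request:
play_rows([
  {"x": 0, "y": 0, "z": 0, "twist": 0},
  {"x": 0, "y": 0, "z": 0, "twist": 0},
  {"x": 0, "y": 0, "z": 0, "twist": 0},
  {"x": 0, "y": 0, "z": 0, "twist": 0},
  {"x": 0, "y": 0, "z": 0, "twist": 0},
  {"x": 0, "y": 0, "z": 0.02, "twist": 0},
  {"x": 0, "y": 0, "z": 0.035, "twist": 0},
  {"x": 0, "y": 0, "z": 0.035, "twist": 0},
], jaw=0.4)

```text
time: 4.35
tool_pos: [422.2, 356.9, 84.0]
tcp_rot: [-3.139, 0.003, 1.41]
contact_force: [0.2, -0.8, -0.6]
grip_width: 54.5
finger_force: 0.0
```

Request:
play_rows([
  {"x": 0, "y": 0, "z": 0.01, "twist": 0},
  {"x": 0, "y": 0, "z": 0.02, "twist": 0},
  {"x": 0, "y": 0, "z": 0.028, "twist": 0},
  {"x": 0, "y": 0, "z": 0.034, "twist": 0},
  {"x": 0, "y": 0, "z": 0.038, "twist": 0},
  {"x": 0, "y": 0, "z": 0.041, "twist": 0},
  {"x": 0, "y": 0, "z": 0.041, "twist": 0},
  {"x": 0, "y": 0, "z": 0.041, "twist": 0},
])

```text
time: 5.15
tool_pos: [423.4, 357.7, 45.0]
tcp_rot: [3.141, -0.0, 1.41]
contact_force: [0.1, 0.6, 0.2]
grip_width: 55.4
finger_force: 0.0
```

Request:
play_rows([
  {"x": 0, "y": 0, "z": 0, "twist": 0},
  {"x": 0, "y": 0, "z": 0, "twist": 0},
  {"x": 0, "y": 0, "z": 0, "twist": 0},
  {"x": 0, "y": 0, "z": 0, "twist": 0},
  {"x": 0, "y": 0, "z": 0, "twist": 0},
  {"x": 0, "y": 0, "z": 0, "twist": 0},
  {"x": 0, "y": 0, "z": 0, "twist": 0},
  {"x": 0, "y": 0, "z": 0, "twist": 0},
], jaw=1)

```text
time: 5.95
tool_pos: [423.3, 357.6, 44.8]
tcp_rot: [-3.142, -0.0, 1.41]
contact_force: [-0.4, -0.0, -0.5]
grip_width: 15.7
finger_force: 30.0
```

Request:
play_rows([
  {"x": 0, "y": 0, "z": -0.004, "twist": 0},
  {"x": 0, "y": 0, "z": -0.01, "twist": 0},
  {"x": 0, "y": 0, "z": -0.018, "twist": 0},
  {"x": 0, "y": 0, "z": -0.026, "twist": 0},
  {"x": 0, "y": 0, "z": -0.036, "twist": 0},
  {"x": 0, "y": 0, "z": -0.045, "twist": 0},
  {"x": 0, "y": 0, "z": -0.05, "twist": 0},
  {"x": 0, "y": 0, "z": -0.05, "twist": 0},
])

```text
time: 6.75
tool_pos: [423.8, 357.9, 95.9]
tcp_rot: [3.14, -0.001, 1.41]
contact_force: [0.4, 0.5, -1.4]
grip_width: 15.5
finger_force: 30.0
```

```bash
python3 - <<'E'
from h import *
# pre-insertion: tip at stand x=-95 -> world y = 91+95=186 ; grip 162 behind -> y=348 ; x=545
to(545,352,95,90)
E
```

```text
t 6.75 pos [423.8 357.9  95.9] yaw 80.81 F [ 0.4  0.5 -1.4] w 15.5 -> xyz [0.0135 0.1206 0.0011] twist -9.19
```

Request:
play_rows([
  {"x": 0.002, "y": 0.01, "z": 0, "twist": -1},
  {"x": 0.005, "y": 0.03, "z": 0, "twist": -3},
  {"x": 0.009, "y": 0.055, "z": 0, "twist": -5},
  {"x": 0.012, "y": 0.08, "z": 0, "twist": -7},
  {"x": 0.0135, "y": 0.1, "z": 0, "twist": -9.2},
  {"x": 0.0135, "y": 0.115, "z": 0, "twist": -9.2},
  {"x": 0.0135, "y": 0.1206, "z": 0, "twist": -9.2},
  {"x": 0.0135, "y": 0.1206, "z": 0, "twist": -9.2},
])

```text
time: 7.55
tool_pos: [545.1, 351.2, 94.0]
tcp_rot: [-3.141, 0.0, 1.57]
contact_force: [0.2, 0.6, -1.8]
grip_width: 15.5
finger_force: 30.0
```

Request:
play_rows([
  {"x": 0, "y": 0, "z": 0.01, "twist": 0},
  {"x": 0, "y": 0, "z": 0.02, "twist": 0},
  {"x": 0, "y": 0, "z": 0.028, "twist": 0},
  {"x": 0, "y": 0, "z": 0.034, "twist": 0},
  {"x": 0, "y": 0, "z": 0.035, "twist": 0},
  {"x": 0, "y": 0, "z": 0.035, "twist": 0},
  {"x": 0, "y": 0, "z": 0.035, "twist": 0},
  {"x": 0, "y": 0, "z": 0.035, "twist": 0},
])

```text
time: 8.35
tool_pos: [544.8, 351.8, 60.3]
tcp_rot: [3.141, -0.001, 1.571]
contact_force: [0.5, 0.7, -0.9]
grip_width: 14.8
finger_force: 30.0
```

```bash
python3 - <<'E'
from h import *
to(545,352,60,90)
shot('scene','sc3'); shot('top','top3')
a=cv2.imread('pics/sc3.png')[195:285,290:380]; a=cv2.resize(a,(400,400),interpolation=cv2.INTER_CUBIC)
b=cv2.imread('pics/top3.png')[200:300,300:400]; b=cv2.resize(b,(400,400),interpolation=cv2.INTER_CUBIC)
cv2.imwrite('pics/v5.png',np.hstack([a,b]))
E
```

```text
t 8.35 pos [544.8 351.8  60.3] yaw 90.01 F [ 0.5  0.7 -0.9] w 14.8 -> xyz [0.0002 0.0002 0.0003] twist 0.01
```

View pics/v5.png

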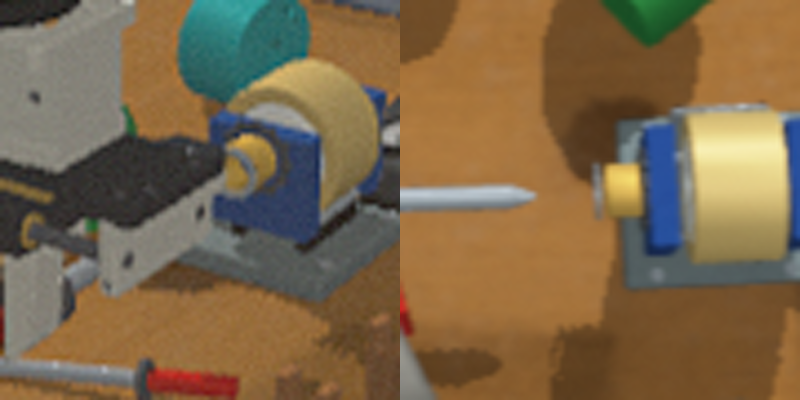

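The top view (right half) shows the tip at (535,197) and the washer centred at about (598,190). The scene view shows the collar under the finger at about (68,290).

```bash
python3 - <<'E'
from h import *
t=load('top3');s=load('sc3')
f=lambda u,v:(300+(u-400+.5)/4-.5,200+(v+.5)/4-.5)
for n,p,z in(('tip',(535,197),70),('rod',(410,197),70),('washer',(598,190),70),('sleeve r',(625,190),70),('cheek +',(645,127),98),('cheek -',(650,250),98)): print(n,onz(t,*f(*p),z))
print('scene collar',[(proj(s,[544.8,y,z])-[290,195])*400/90 for y in(315,321) for z in(60,70,75)], 'washer',[(proj(s,[545,158,z])-[290,195])*400/90 for z in(65,70)])
E
```

```text
tip [543.45194208 188.69619835  70.        ]
rod [545.33833629 251.10628986  70.        ]
washer [546.02064339 157.12800749  70.        ]
sleeve r [545.61305554 143.6513586   70.        ]
cheek + [572.92100359 134.47649901  98.        ]
cheek - [512.57133646 134.43109663  98.        ]
scene collar [array([ 49.90957192, 309.74000397]), array([ 49.57359415, 290.46805903]), array([ 49.40457498, 280.77298849]), array([ 42.15015809, 314.86818332]), array([ 41.7809519 , 295.53510195]), array([ 41.5952118 , 285.80902249])] washer [array([231.80251468, 180.45704797]), array([231.98530161, 171.54771608])]
```

```bash
python3 - <<'E'
from h import *
t=load('top3');im=np.array(t['pixels']).astype(float)
pts=[]
for u in range(304,330,3):
    col=im[238:262,u]; m=(col[:,2]-col[:,0]*.75); m=np.clip(m,0,None)*(col[:,2]>90); v=238+(m*np.arange(24)).sum()/m.sum(); p=onz(t,u,v,70); pts.append(p[:2]); print(u,round(v,2),np.round(p[:2],1))
pts=np.array(pts);k=np.polyfit(pts[:,1],pts[:,0],1);print('axle x=',k,'deg',np.degrees(np.arctan(k[0])),'tip',np.polyval(k,189),'at cheek')
hs=cv2.cvtColor(np.array(t['pixels']),cv2.COLOR_RGB2HSV)
for u in range(350,361):
    col=im[236:262,u]; r=[236+i for i in range(26) if col[i,0]>170 and col[i,2]<.75*col[i,0] and col[i,1]>.68*col[i,0]]
    b=[200+i for i in range(90) if im[200+i,u,2]>1.3*im[200+i,u,0]]
    print(u,(r[0],r[-1]) if r else None,onz(t,u,(r[0]+r[-1])/2,70)[:2] if r else '',(b[0],b[-1]) if b else None)
print(im[236:262,352].astype(int).tolist())
E
```

```text
304 249.02 [544.9 247.4]
307 249.0 [544.8 241.4]
310 248.91 [544.8 235.4]
313 248.85 [544.7 229.4]
316 248.83 [544.6 223.4]
319 248.82 [544.4 217.4]
322 248.56 [544.8 211.4]
325 248.55 [544.6 205.4]
328 248.56 [544.4 199.4]
axle x= [8.21367019e-03 5.42839058e+02] deg 0.4705980532889707 tip 544.3914413900874 at cheek
350 (260, 260) [520.14853493 156.33115441] None
351 (242, 247) [551.19135122 153.1885612 ] None
352 (241, 249) [550.12390618 151.22825023] (200, 200)
353 (241, 250) [549.05674349 149.26845778] (200, 201)
354 (241, 250) [548.99630365 147.27116857] (200, 202)
355 (241, 250) [548.93586506 145.27392061] (200, 203)
356 (241, 250) [548.87542771 143.27671392] (200, 205)
357 (241, 250) [548.81499161 141.27954848] (200, 205)
358 (241, 250) [548.75455676 139.28242429] (200, 207)
359 (242, 250) [547.68777137 137.32457183] (200, 207)
360 None  (200, 261)
[[82, 56, 31], [83, 56, 31], [82, 55, 30], [83, 56, 30], [101, 72, 38], [186, 149, 74], [221, 183, 90], [229, 193, 95], [229, 194, 95], [224, 188, 91], [217, 180, 88], [206, 169, 82], [191, 156, 75], [177, 144, 69], [166, 134, 64], [152, 122, 58], [143, 114, 54], [140, 110, 53], [144, 104, 53], [158, 110, 57], [163, 113, 59], [165, 115, 60], [167, 117, 62], [168, 119, 63], [169, 119, 64], [168, 117, 62]]
```

```bash
python3 - <<'E'
from h import *
t=load('top3');im=np.array(t['pixels']).astype(int)
for u in(306,318,326): print(u,im[242:258,u].tolist())
for u in(362,364): print(u,[(v,*im[v,u]) for v in list(range(228,236))+list(range(256,272))])
E
```

```text
306 [[171, 120, 65], [168, 118, 64], [168, 118, 63], [167, 118, 66], [161, 129, 95], [172, 175, 178], [192, 202, 209], [175, 185, 192], [147, 158, 163], [121, 128, 133], [123, 114, 103], [161, 118, 73], [168, 119, 65], [168, 119, 64], [168, 119, 63], [169, 119, 63]]
318 [[172, 125, 73], [170, 123, 70], [168, 119, 65], [165, 118, 68], [164, 142, 119], [184, 191, 195], [183, 194, 202], [171, 182, 189], [140, 149, 155], [117, 122, 125], [126, 106, 85], [161, 117, 69], [168, 119, 67], [168, 119, 68], [168, 121, 71], [168, 122, 74]]
326 [[167, 118, 66], [166, 116, 64], [166, 115, 62], [166, 120, 74], [166, 157, 146], [194, 202, 208], [179, 189, 196], [162, 173, 180], [133, 142, 149], [115, 119, 121], [142, 109, 79], [166, 117, 66], [171, 121, 66], [170, 121, 67], [168, 118, 65], [169, 118, 64]]
362 [(228, np.int64(76), np.int64(51), np.int64(27)), (229, np.int64(75), np.int64(67), np.int64(58)), (230, np.int64(114), np.int64(125), np.int64(133)), (231, np.int64(94), np.int64(118), np.int64(160)), (232, np.int64(53), np.int64(86), np.int64(154)), (233, np.int64(39), np.int64(76), np.int64(
[... 1404 characters left out ...]
(258, np.int64(38), np.int64(79), np.int64(156)), (259, np.int64(40), np.int64(79), np.int64(156)), (260, np.int64(38), np.int64(76), np.int64(151)), (261, np.int64(29), np.int64(59), np.int64(118)), (262, np.int64(22), np.int64(42), np.int64(84)), (263, np.int64(30), np.int64(45), np.int64(79)), (264, np.int64(73), np.int64(86), np.int64(92)), (265, np.int64(82), np.int64(93), np.int64(95)), (266, np.int64(86), np.int64(97), np.int64(99)), (267, np.int64(107), np.int64(117), np.int64(121)), (268, np.int64(114), np.int64(122), np.int64(127)), (269, np.int64(112), np.int64(121), np.int64(126)), (270, np.int64(96), np.int64(105), np.int64(108)), (271, np.int64(81), np.int64(87), np.int64(86))]
```

Request:
play_rows([
  {"x": -0.004, "y": 0.001, "z": 0, "twist": 0},
  {"x": -0.008, "y": 0.0012, "z": 0, "twist": 0},
  {"x": -0.012, "y": 0.0012, "z": 0, "twist": 0},
  {"x": -0.016, "y": 0.0012, "z": 0, "twist": 0},
  {"x": -0.02, "y": 0.0012, "z": 0, "twist": 0},
  {"x": -0.024, "y": 0.0012, "z": 0, "twist": 0},
  {"x": -0.028, "y": 0.0012, "z": 0, "twist": 0},
  {"x": -0.028, "y": 0.0012, "z": 0, "twist": 0},
])

```text
time: 9.25
tool_pos: [545.7, 323.1, 59.9]
tcp_rot: [-3.141, 0.0, 1.57]
contact_force: [0.1, -0.5, -1.4]
grip_width: 15.0
finger_force: 30.0
```

Request:
play_rows([
  {"x": -0.002, "y": 0, "z": 0, "twist": 0},
  {"x": -0.004, "y": 0, "z": 0, "twist": 0},
  {"x": -0.006, "y": 0, "z": 0, "twist": 0},
  {"x": -0.008, "y": 0, "z": 0, "twist": 0},
  {"x": -0.01, "y": 0, "z": 0, "twist": 0},
  {"x": -0.012, "y": 0, "z": 0, "twist": 0},
  {"x": -0.014, "y": 0, "z": 0, "twist": 0},
  {"x": -0.016, "y": 0, "z": 0, "twist": 0},
])

```text
time: 10.05
tool_pos: [545.7, 307.5, 59.9]
tcp_rot: [3.142, -0.0, 1.571]
contact_force: [-0.1, -0.3, -1.3]
grip_width: 15.1
finger_force: 30.0
```

Request:
play_rows([
  {"x": -0.001, "y": 0, "z": 0, "twist": 0},
  {"x": -0.002, "y": 0, "z": 0, "twist": 0},
  {"x": -0.003, "y": 0, "z": 0, "twist": 0},
  {"x": -0.004, "y": 0, "z": 0, "twist": 0},
  {"x": -0.005, "y": 0, "z": 0, "twist": 0},
  {"x": -0.006, "y": 0, "z": 0, "twist": 0},
  {"x": -0.007, "y": 0, "z": 0, "twist": 0},
  {"x": -0.007, "y": 0, "z": 0, "twist": 0},
])

```text
time: 10.85
tool_pos: [545.7, 300.5, 59.8]
tcp_rot: [-3.142, -0.0, 1.571]
contact_force: [0.2, -0.2, -1.4]
grip_width: 14.7
finger_force: 30.0
```

Request:
play_rows([
  {"x": -0.001, "y": 0, "z": 0, "twist": 0},
  {"x": -0.002, "y": 0, "z": 0, "twist": 0},
  {"x": -0.003, "y": 0, "z": 0, "twist": 0},
  {"x": -0.004, "y": 0, "z": 0, "twist": 0},
  {"x": -0.005, "y": 0, "z": 0, "twist": 0},
  {"x": -0.006, "y": 0, "z": 0, "twist": 0},
  {"x": -0.007, "y": 0, "z": 0, "twist": 0},
  {"x": -0.008, "y": 0, "z": 0, "twist": 0},
])

```text
time: 11.65
tool_pos: [545.7, 292.6, 59.8]
tcp_rot: [3.142, -0.0, 1.571]
contact_force: [0.7, -1.1, -0.7]
grip_width: 14.9
finger_force: 30.0
```

Request:
play_rows([
  {"x": -0.0005, "y": 0, "z": 0, "twist": 0},
  {"x": -0.001, "y": 0, "z": 0, "twist": 0},
  {"x": -0.0015, "y": 0, "z": 0, "twist": 0},
  {"x": -0.002, "y": 0, "z": 0, "twist": 0},
  {"x": -0.0025, "y": 0, "z": 0, "twist": 0},
  {"x": -0.003, "y": 0, "z": 0, "twist": 0},
  {"x": -0.0035, "y": 0, "z": 0, "twist": 0},
  {"x": -0.004, "y": 0, "z": 0, "twist": 0},
])

```text
time: 12.45
tool_pos: [545.7, 288.7, 59.8]
tcp_rot: [3.142, -0.0, 1.571]
contact_force: [-0.1, -0.1, -1.7]
grip_width: 15.1
finger_force: 30.0
```

Request:
play_rows([
  {"x": -0.0005, "y": 0, "z": 0, "twist": 0},
  {"x": -0.001, "y": 0, "z": 0, "twist": 0},
  {"x": -0.0015, "y": 0, "z": 0, "twist": 0},
  {"x": -0.002, "y": 0, "z": 0, "twist": 0},
  {"x": -0.0025, "y": 0, "z": 0, "twist": 0},
  {"x": -0.003, "y": 0, "z": 0, "twist": 0},
  {"x": -0.0035, "y": 0, "z": 0, "twist": 0},
  {"x": -0.004, "y": 0, "z": 0, "twist": 0},
])

```text
time: 13.25
tool_pos: [545.8, 284.7, 59.9]
tcp_rot: [3.141, -0.0, 1.571]
contact_force: [0.2, 0.8, -1.3]
grip_width: 14.8
finger_force: 30.0
```

Request:
play_rows([
  {"x": -0.0005, "y": 0, "z": 0, "twist": 0},
  {"x": -0.001, "y": 0, "z": 0, "twist": 0},
  {"x": -0.0015, "y": 0, "z": 0, "twist": 0},
  {"x": -0.002, "y": 0, "z": 0, "twist": 0},
  {"x": -0.0025, "y": 0, "z": 0, "twist": 0},
  {"x": -0.003, "y": 0, "z": 0, "twist": 0},
  {"x": -0.0035, "y": 0, "z": 0, "twist": 0},
  {"x": -0.004, "y": 0, "z": 0, "twist": 0},
])

```text
time: 14.05
tool_pos: [545.8, 280.6, 59.8]
tcp_rot: [3.142, -0.0, 1.571]
contact_force: [0.1, -0.3, -1.5]
grip_width: 14.9
finger_force: 30.0
```

Request:
play_rows([
  {"x": -0.001, "y": 0, "z": 0, "twist": 0},
  {"x": -0.002, "y": 0, "z": 0, "twist": 0},
  {"x": -0.003, "y": 0, "z": 0, "twist": 0},
  {"x": -0.0035, "y": 0, "z": 0, "twist": 0},
  {"x": -0.004, "y": 0, "z": 0, "twist": 0},
  {"x": -0.0045, "y": 0, "z": 0, "twist": 0},
  {"x": -0.005, "y": 0, "z": 0, "twist": 0},
  {"x": -0.0055, "y": 0, "z": 0, "twist": 0},
])

```text
time: 14.85
tool_pos: [545.7, 275.2, 59.9]
tcp_rot: [3.142, -0.0, 1.571]
contact_force: [0.4, 0.6, -0.6]
grip_width: 15.0
finger_force: 30.0
```

Request:
play_rows([
  {"x": -0.0005, "y": 0, "z": 0, "twist": 0},
  {"x": -0.001, "y": 0, "z": 0, "twist": 0},
  {"x": -0.0015, "y": 0, "z": 0, "twist": 0},
  {"x": -0.002, "y": 0, "z": 0, "twist": 0},
  {"x": -0.0025, "y": 0, "z": 0, "twist": 0},
  {"x": -0.003, "y": 0, "z": 0, "twist": 0},
  {"x": -0.0035, "y": 0, "z": 0, "twist": 0},
  {"x": -0.004, "y": 0, "z": 0, "twist": 0},
])

```text
time: 15.65
tool_pos: [545.7, 271.2, 59.8]
tcp_rot: [3.142, -0.0, 1.571]
contact_force: [1.3, 0.8, -1.3]
grip_width: 15.0
finger_force: 30.0
```

Request:
play_rows([
  {"x": -0.0005, "y": 0, "z": 0, "twist": 0},
  {"x": -0.001, "y": 0, "z": 0, "twist": 0},
  {"x": -0.0015, "y": 0, "z": 0, "twist": 0},
  {"x": -0.002, "y": 0, "z": 0, "twist": 0},
  {"x": -0.0025, "y": 0, "z": 0, "twist": 0},
  {"x": -0.003, "y": 0, "z": 0, "twist": 0},
  {"x": -0.0035, "y": 0, "z": 0, "twist": 0},
  {"x": -0.004, "y": 0, "z": 0, "twist": 0},
])

```text
time: 16.45
tool_pos: [545.7, 267.1, 59.9]
tcp_rot: [3.141, -0.0, 1.571]
contact_force: [1.4, 1.3, -0.7]
grip_width: 15.1
finger_force: 30.0
```

Request:
play_rows([
  {"x": -0.0005, "y": 0, "z": 0, "twist": 0},
  {"x": -0.001, "y": 0, "z": 0, "twist": 0},
  {"x": -0.0015, "y": 0, "z": 0, "twist": 0},
  {"x": -0.002, "y": 0, "z": 0, "twist": 0},
  {"x": -0.0025, "y": 0, "z": 0, "twist": 0},
  {"x": -0.003, "y": 0, "z": 0, "twist": 0},
  {"x": -0.0035, "y": 0, "z": 0, "twist": 0},
  {"x": -0.004, "y": 0, "z": 0, "twist": 0},
])

```text
time: 17.25
tool_pos: [545.7, 263.2, 59.8]
tcp_rot: [3.142, -0.0, 1.571]
contact_force: [1.0, 1.1, -1.3]
grip_width: 14.9
finger_force: 30.0
```

```bash
python3 - <<'E'
from h import *
c=shot('top','top4')
for n in('top1','top3','top4'):
    im=np.array(load(n)['pixels']).astype(int)
    for v in(240,255):
        r=im[v,360:410]; tan=[360+i for i in range(50) if r[i,0]>130 and r[i,2]<.8*r[i,0] and r[i,0]>r[i,1]]
        print(n,v,tan[0],tan[-1],r[4:16,0].tolist(),r[28:42,0].tolist())
E
```

```text
top1 240 373 405 [41, 41, 40, 43, 62, 95, 121, 131, 139, 194, 234, 239] [240, 240, 240, 240, 240, 240, 239, 237, 195, 72, 39, 41, 41, 41]
top1 255 373 396 [40, 40, 40, 38, 39, 52, 85, 117, 132, 142, 161, 174] [176, 176, 176, 176, 177, 176, 177, 175, 154, 97, 41, 38, 39, 38]
top3 240 373 405 [41, 41, 41, 43, 62, 95, 120, 131, 138, 194, 234, 239] [239, 239, 240, 240, 239, 239, 239, 236, 195, 71, 40, 41, 40, 41]
top3 255 373 396 [39, 39, 39, 39, 40, 53, 85, 117, 131, 141, 160, 174] [176, 176, 176, 176, 176, 176, 176, 175, 153, 96, 41, 38, 39, 39]
top4 240 374 405 [41, 40, 40, 43, 66, 103, 125, 132, 135, 136, 147, 201] [239, 239, 240, 239, 239, 240, 239, 239, 239, 234, 186, 70, 41, 41]
top4 255 375 397 [38, 39, 39, 39, 39, 51, 79, 113, 131, 134, 134, 146] [174, 174, 174, 175, 175, 175, 176, 176, 176, 173, 139, 68, 41, 40]
```

The roll has moved 3.7 mm towards the far cheek, while the tip is about 9 mm inside its bore. That means it is threading, and it will lift once it is against the far cheek.

Request:
play_rows([
  {"x": -0.0005, "y": 0.0003, "z": 0, "twist": 0},
  {"x": -0.001, "y": 0.0003, "z": 0, "twist": 0},
  {"x": -0.0015, "y": 0.0003, "z": 0, "twist": 0},
  {"x": -0.002, "y": 0.0003, "z": 0, "twist": 0},
  {"x": -0.0025, "y": 0.0003, "z": 0, "twist": 0},
  {"x": -0.003, "y": 0.0003, "z": 0, "twist": 0},
  {"x": -0.0035, "y": 0.0003, "z": 0, "twist": 0},
  {"x": -0.004, "y": 0.0003, "z": 0, "twist": 0},
])

```text
time: 18.1
tool_pos: [546.1, 259.3, 59.9]
tcp_rot: [3.141, -0.0, 1.571]
contact_force: [1.8, 2.8, -1.2]
grip_width: 14.8
finger_force: 30.0
```

Request:
play_rows([
  {"x": -0.0005, "y": 0, "z": 0, "twist": 0},
  {"x": -0.001, "y": 0, "z": 0, "twist": 0},
  {"x": -0.0015, "y": 0, "z": 0, "twist": 0},
  {"x": -0.002, "y": 0, "z": 0, "twist": 0},
  {"x": -0.0025, "y": 0, "z": 0, "twist": 0},
  {"x": -0.003, "y": 0, "z": 0, "twist": 0},
  {"x": -0.0035, "y": 0, "z": 0, "twist": 0},
  {"x": -0.004, "y": 0, "z": 0, "twist": 0},
])

```text
time: 18.9
tool_pos: [546.1, 255.1, 59.8]
tcp_rot: [3.142, -0.0, 1.571]
contact_force: [0.5, 1.7, -0.6]
grip_width: 15.2
finger_force: 30.0
```

Request:
play_rows([
  {"x": -0.0005, "y": 0, "z": 0, "twist": 0},
  {"x": -0.001, "y": 0, "z": 0, "twist": 0},
  {"x": -0.0015, "y": 0, "z": 0, "twist": 0},
  {"x": -0.002, "y": 0, "z": 0, "twist": 0},
  {"x": -0.0025, "y": 0, "z": 0, "twist": 0},
  {"x": -0.003, "y": 0, "z": 0, "twist": 0},
  {"x": -0.0035, "y": 0, "z": 0, "twist": 0},
  {"x": -0.004, "y": 0, "z": 0, "twist": 0},
])

```text
time: 19.7
tool_pos: [546.0, 251.1, 59.8]
tcp_rot: [3.142, -0.0, 1.571]
contact_force: [0.0, 2.2, -0.4]
grip_width: 14.9
finger_force: 30.0
```

Request:
play_rows([
  {"x": -0.001, "y": 0, "z": 0, "twist": 0},
  {"x": -0.002, "y": 0, "z": 0, "twist": 0},
  {"x": -0.003, "y": 0, "z": 0, "twist": 0},
  {"x": -0.004, "y": 0, "z": 0, "twist": 0},
  {"x": -0.005, "y": 0, "z": 0, "twist": 0},
  {"x": -0.006, "y": 0, "z": 0, "twist": 0},
  {"x": -0.007, "y": 0, "z": 0, "twist": 0},
  {"x": -0.008, "y": 0, "z": 0, "twist": 0},
])

```text
time: 20.5
tool_pos: [546.1, 243.2, 59.8]
tcp_rot: [3.141, -0.0, 1.571]
contact_force: [0.3, 2.6, -0.7]
grip_width: 14.9
finger_force: 30.0
```

Request:
play_rows([
  {"x": -0.001, "y": 0, "z": 0, "twist": 0},
  {"x": -0.002, "y": 0, "z": 0, "twist": 0},
  {"x": -0.003, "y": 0, "z": 0, "twist": 0},
  {"x": -0.004, "y": 0, "z": 0, "twist": 0},
  {"x": -0.005, "y": 0, "z": 0, "twist": 0},
  {"x": -0.006, "y": 0, "z": 0, "twist": 0},
  {"x": -0.007, "y": 0, "z": 0, "twist": 0},
  {"x": -0.008, "y": 0, "z": 0, "twist": 0},
])

```text
time: 21.3
tool_pos: [546.0, 235.2, 59.9]
tcp_rot: [3.142, -0.0, 1.571]
contact_force: [0.1, 3.0, -1.2]
grip_width: 15.1
finger_force: 30.0
```

Request:
play_rows([
  {"x": -0.0005, "y": 0, "z": 0, "twist": 0},
  {"x": -0.001, "y": 0, "z": 0, "twist": 0},
  {"x": -0.0015, "y": 0, "z": 0, "twist": 0},
  {"x": -0.002, "y": 0, "z": 0, "twist": 0},
  {"x": -0.0025, "y": 0, "z": 0, "twist": 0},
  {"x": -0.003, "y": 0, "z": 0, "twist": 0},
  {"x": -0.0035, "y": 0, "z": 0, "twist": 0},
  {"x": -0.004, "y": 0, "z": 0, "twist": 0},
])

```text
time: 22.1
tool_pos: [546.1, 231.1, 59.8]
tcp_rot: [3.142, -0.0, 1.571]
contact_force: [0.0, 2.4, -0.0]
grip_width: 15.2
finger_force: 30.0
```

Request:
play_rows([
  {"x": -0.0005, "y": 0, "z": 0, "twist": 0},
  {"x": -0.001, "y": 0, "z": 0, "twist": 0},
  {"x": -0.0015, "y": 0, "z": 0, "twist": 0},
  {"x": -0.002, "y": 0, "z": 0, "twist": 0},
  {"x": -0.0025, "y": 0, "z": 0, "twist": 0},
  {"x": -0.003, "y": 0, "z": 0, "twist": 0},
  {"x": -0.0035, "y": 0, "z": 0, "twist": 0},
  {"x": -0.004, "y": 0, "z": 0, "twist": 0},
])

```text
time: 22.9
tool_pos: [546.0, 227.1, 59.9]
tcp_rot: [3.141, -0.0, 1.571]
contact_force: [1.2, 3.3, 0.1]
grip_width: 14.8
finger_force: 30.0
```

Request:
play_rows([
  {"x": -0.0005, "y": 0, "z": 0, "twist": 0},
  {"x": -0.001, "y": 0, "z": 0, "twist": 0},
  {"x": -0.0015, "y": 0, "z": 0, "twist": 0},
  {"x": -0.002, "y": 0, "z": 0, "twist": 0},
  {"x": -0.0025, "y": 0, "z": 0, "twist": 0},
  {"x": -0.003, "y": 0, "z": 0, "twist": 0},
  {"x": -0.0035, "y": 0, "z": 0, "twist": 0},
  {"x": -0.004, "y": 0, "z": 0, "twist": 0},
])

```text
time: 23.7
tool_pos: [546.1, 223.1, 59.9]
tcp_rot: [3.141, -0.0, 1.571]
contact_force: [1.0, 4.1, 0.6]
grip_width: 14.9
finger_force: 30.0
```

Request:
play_rows([
  {"x": -0.0005, "y": 0, "z": 0, "twist": 0},
  {"x": -0.001, "y": 0, "z": 0, "twist": 0},
  {"x": -0.0015, "y": 0, "z": 0, "twist": 0},
  {"x": -0.002, "y": 0, "z": 0, "twist": 0},
  {"x": -0.0025, "y": 0, "z": 0, "twist": 0},
  {"x": -0.003, "y": 0, "z": 0, "twist": 0},
  {"x": -0.0035, "y": 0, "z": 0, "twist": 0},
  {"x": -0.004, "y": 0, "z": 0, "twist": 0},
])

```text
time: 24.5
tool_pos: [546.0, 219.2, 59.8]
tcp_rot: [3.142, -0.0, 1.571]
contact_force: [0.3, 3.3, -0.4]
grip_width: 14.6
finger_force: 30.0
```

Request:
play_rows([
  {"x": -0.0005, "y": 0, "z": 0, "twist": 0},
  {"x": -0.001, "y": 0, "z": 0, "twist": 0},
  {"x": -0.0015, "y": 0, "z": 0, "twist": 0},
  {"x": -0.002, "y": 0, "z": 0, "twist": 0},
  {"x": -0.0025, "y": 0, "z": 0, "twist": 0},
  {"x": -0.003, "y": 0, "z": 0, "twist": 0},
  {"x": -0.0035, "y": 0, "z": 0, "twist": 0},
  {"x": -0.004, "y": 0, "z": 0, "twist": 0},
])

```text
time: 25.3
tool_pos: [546.0, 215.2, 59.8]
tcp_rot: [3.142, -0.0, 1.571]
contact_force: [0.9, 2.7, -0.5]
grip_width: 15.0
finger_force: 30.0
```

Request:
play_rows([
  {"x": -0.0005, "y": 0, "z": 0, "twist": 0},
  {"x": -0.001, "y": 0, "z": 0, "twist": 0},
  {"x": -0.0015, "y": 0, "z": 0, "twist": 0},
  {"x": -0.002, "y": 0, "z": 0, "twist": 0},
  {"x": -0.0025, "y": 0, "z": 0, "twist": 0},
  {"x": -0.003, "y": 0, "z": 0, "twist": 0},
  {"x": -0.0035, "y": 0, "z": 0, "twist": 0},
  {"x": -0.004, "y": 0, "z": 0, "twist": 0},
])

```text
time: 26.1
tool_pos: [546.0, 211.0, 59.8]
tcp_rot: [-3.142, 0.0, 1.571]
contact_force: [0.7, 2.5, -1.7]
grip_width: 15.3
finger_force: 30.0
```

Request:
play_rows([
  {"x": -0.0008, "y": 0, "z": 0, "twist": 0},
  {"x": -0.0016, "y": 0, "z": 0, "twist": 0},
  {"x": -0.0024, "y": 0, "z": 0, "twist": 0},
  {"x": -0.0032, "y": 0, "z": 0, "twist": 0},
  {"x": -0.004, "y": 0, "z": 0, "twist": 0},
  {"x": -0.0048, "y": 0, "z": 0, "twist": 0},
  {"x": -0.0056, "y": 0, "z": 0, "twist": 0},
  {"x": -0.006, "y": 0, "z": 0, "twist": 0},
])

```text
time: 26.9
tool_pos: [546.0, 205.1, 59.8]
tcp_rot: [-3.142, -0.0, 1.571]
contact_force: [1.2, 3.0, -1.6]
grip_width: 14.9
finger_force: 30.0
```

Request:
play_rows([
  {"x": -0.0005, "y": 0, "z": 0, "twist": 0},
  {"x": -0.001, "y": 0, "z": 0, "twist": 0},
  {"x": -0.0015, "y": 0, "z": 0, "twist": 0},
  {"x": -0.002, "y": 0, "z": 0, "twist": 0},
  {"x": -0.0025, "y": 0, "z": 0, "twist": 0},
  {"x": -0.003, "y": 0, "z": 0, "twist": 0},
  {"x": -0.0035, "y": 0, "z": 0, "twist": 0},
  {"x": -0.004, "y": 0, "z": 0, "twist": 0},
])

```text
time: 27.7
tool_pos: [546.1, 201.1, 59.8]
tcp_rot: [3.142, -0.0, 1.571]
contact_force: [0.8, 3.0, -0.8]
grip_width: 14.6
finger_force: 30.0
```

Request:
play_rows([
  {"x": -0.0005, "y": 0, "z": 0, "twist": 0},
  {"x": -0.001, "y": 0, "z": 0, "twist": 0},
  {"x": -0.0015, "y": 0, "z": 0, "twist": 0},
  {"x": -0.002, "y": 0, "z": 0, "twist": 0},
  {"x": -0.0025, "y": 0, "z": 0, "twist": 0},
  {"x": -0.003, "y": 0, "z": 0, "twist": 0},
  {"x": -0.003, "y": 0, "z": 0, "twist": 0},
  {"x": -0.003, "y": 0, "z": 0, "twist": 0},
])

```text
time: 28.5
tool_pos: [546.0, 198.1, 59.8]
tcp_rot: [-3.142, 0.0, 1.571]
contact_force: [0.7, 2.9, -0.7]
grip_width: 14.5
finger_force: 30.0
```

Request:
play_rows([
  {"x": -0.0004, "y": 0, "z": 0, "twist": 0},
  {"x": -0.0008, "y": 0, "z": 0, "twist": 0},
  {"x": -0.0012, "y": 0, "z": 0, "twist": 0},
  {"x": -0.0016, "y": 0, "z": 0, "twist": 0},
  {"x": -0.002, "y": 0, "z": 0, "twist": 0},
  {"x": -0.0024, "y": 0, "z": 0, "twist": 0},
  {"x": -0.0028, "y": 0, "z": 0, "twist": 0},
  {"x": -0.003, "y": 0, "z": 0, "twist": 0},
])

```text
time: 29.3
tool_pos: [546.1, 195.2, 59.9]
tcp_rot: [3.141, -0.0, 1.571]
contact_force: [0.9, 3.6, -1.7]
grip_width: 14.7
finger_force: 30.0
```

Request:
play_rows([
  {"x": -0.0002, "y": 0, "z": 0, "twist": 0},
  {"x": -0.0004, "y": 0, "z": 0, "twist": 0},
  {"x": -0.0006, "y": 0, "z": 0, "twist": 0},
  {"x": -0.0008, "y": 0, "z": 0, "twist": 0},
  {"x": -0.001, "y": 0, "z": 0, "twist": 0},
  {"x": -0.0012, "y": 0, "z": 0, "twist": 0},
  {"x": -0.0014, "y": 0, "z": 0, "twist": 0},
  {"x": -0.0015, "y": 0, "z": 0, "twist": 0},
])

```text
time: 30.1
tool_pos: [546.1, 193.7, 59.8]
tcp_rot: [3.142, -0.0, 1.571]
contact_force: [0.6, 3.1, -1.0]
grip_width: 15.1
finger_force: 30.0
```

Request:
play_rows([
  {"x": -0.0002, "y": 0, "z": 0, "twist": 0},
  {"x": -0.0004, "y": 0, "z": 0, "twist": 0},
  {"x": -0.0006, "y": 0, "z": 0, "twist": 0},
  {"x": -0.0008, "y": 0, "z": 0, "twist": 0},
  {"x": -0.001, "y": 0, "z": 0, "twist": 0},
  {"x": -0.001, "y": 0, "z": 0, "twist": 0},
  {"x": -0.001, "y": 0, "z": 0, "twist": 0},
  {"x": -0.001, "y": 0, "z": 0, "twist": 0},
])

```text
time: 30.9
tool_pos: [546.1, 192.7, 59.9]
tcp_rot: [3.141, -0.0, 1.571]
contact_force: [1.4, 3.2, -1.3]
grip_width: 15.2
finger_force: 30.0
```

Request:
play_rows([
  {"x": -0.0002, "y": 0, "z": 0, "twist": 0},
  {"x": -0.0004, "y": 0, "z": 0, "twist": 0},
  {"x": -0.0006, "y": 0, "z": 0, "twist": 0},
  {"x": -0.0008, "y": 0, "z": 0, "twist": 0},
  {"x": -0.001, "y": 0, "z": 0, "twist": 0},
  {"x": -0.001, "y": 0, "z": 0, "twist": 0},
  {"x": -0.001, "y": 0, "z": 0, "twist": 0},
  {"x": -0.001, "y": 0, "z": 0, "twist": 0},
])

```text
time: 31.7
tool_pos: [546.0, 192.1, 59.8]
tcp_rot: [3.141, -0.001, 1.571]
contact_force: [1.8, 5.2, -1.8]
grip_width: 15.2
finger_force: 30.0
```

Request:
play_rows([
  {"x": -0.0002, "y": 0, "z": 0, "twist": 0},
  {"x": -0.0004, "y": 0, "z": 0, "twist": 0},
  {"x": -0.0006, "y": 0, "z": 0, "twist": 0},
  {"x": -0.0008, "y": 0, "z": 0, "twist": 0},
  {"x": -0.001, "y": 0, "z": 0, "twist": 0},
  {"x": -0.001, "y": 0, "z": 0, "twist": 0},
  {"x": -0.001, "y": 0, "z": 0, "twist": 0},
  {"x": -0.001, "y": 0, "z": 0, "twist": 0},
])

```text
time: 32.5
tool_pos: [546.1, 191.7, 59.9]
tcp_rot: [3.141, -0.002, 1.571]
contact_force: [1.1, 8.1, -2.0]
grip_width: 15.1
finger_force: 30.0
```

```bash
python3 - <<'E'
from h import *
t=shot('top','top5');im=np.array(t['pixels']).astype(int)
print([(u,*im[244,u].tolist()) for u in range(335,366)])
E
```

```text
[(335, 98, 96, 91), (336, 98, 97, 92), (337, 98, 96, 92), (338, 98, 96, 92), (339, 97, 96, 91), (340, 97, 97, 91), (341, 96, 95, 90), (342, 96, 95, 91), (343, 95, 95, 89), (344, 95, 95, 90), (345, 95, 94, 89), (346, 94, 93, 89), (347, 95, 94, 89), (348, 94, 93, 88), (349, 93, 92, 88), (350, 94, 93, 88), (351, 92, 92, 87), (352, 92, 91, 87), (353, 91, 91, 86), (354, 91, 91, 86), (355, 91, 90, 86), (356, 90, 90, 85), (357, 90, 89, 85), (358, 89, 88, 84), (359, 89, 88, 83), (360, 88, 87, 83), (361, 87, 85, 82), (362, 86, 84, 81), (363, 85, 84, 80), (364, 84, 82, 79), (365, 83, 83, 79)]
```

The force went from 3.2 to 8.1 N while the tool moved only about 1.0 of the 2.0 mm commanded. That is hard contact about where the images put the washer. I'll lean slightly more and hold.

Request:
play_rows([
  {"x": -0.0002, "y": 0, "z": 0, "twist": 0},
  {"x": -0.0004, "y": 0, "z": 0, "twist": 0},
  {"x": -0.0006, "y": 0, "z": 0, "twist": 0},
  {"x": -0.0006, "y": 0, "z": 0, "twist": 0},
  {"x": -0.0006, "y": 0, "z": 0, "twist": 0},
  {"x": -0.0006, "y": 0, "z": 0, "twist": 0},
  {"x": -0.0006, "y": 0, "z": 0, "twist": 0},
  {"x": -0.0006, "y": 0, "z": 0, "twist": 0},
])

```text
time: 33.35
tool_pos: [546.1, 191.4, 59.9]
tcp_rot: [3.141, -0.002, 1.571]
contact_force: [0.9, 9.5, -1.6]
grip_width: 14.5
finger_force: 30.0
```

Request:
play_rows([
  {"x": 0, "y": 0, "z": 0, "twist": 0},
  {"x": 0, "y": 0, "z": 0, "twist": 0},
  {"x": 0, "y": 0, "z": 0, "twist": 0},
  {"x": 0, "y": 0, "z": 0, "twist": 0},
  {"x": 0, "y": 0, "z": 0, "twist": 0},
  {"x": 0, "y": 0, "z": 0, "twist": 0},
  {"x": 0, "y": 0, "z": 0, "twist": 0},
  {"x": 0, "y": 0, "z": 0, "twist": 0},
], jaw=0.5)

```text
time: 34.15
tool_pos: [546.0, 190.1, 59.8]
tcp_rot: [-3.142, -0.0, 1.571]
contact_force: [-0.1, 0.2, -0.0]
grip_width: 46.0
finger_force: 0.0
```

Request:
play_rows([
  {"x": 0, "y": 0, "z": -0.01, "twist": 0},
  {"x": 0, "y": 0, "z": -0.025, "twist": 0},
  {"x": 0.005, "y": 0, "z": -0.045, "twist": 0},
  {"x": 0.01, "y": 0, "z": -0.07, "twist": 0},
  {"x": 0.02, "y": 0, "z": -0.095, "twist": 0},
  {"x": 0.03, "y": 0, "z": -0.11, "twist": 0},
  {"x": 0.04, "y": 0, "z": -0.12, "twist": 0},
  {"x": 0.04, "y": 0, "z": -0.12, "twist": 0},
])

```text
time: 34.95
tool_pos: [546.6, 231.4, 181.6]
tcp_rot: [3.138, -0.001, 1.572]
contact_force: [0.3, -0.3, 0.8]
grip_width: 45.7
finger_force: 0.0
```

Request:
play_rows([
  {"x": 0.02, "y": -0.01, "z": 0, "twist": 0},
  {"x": 0.05, "y": -0.03, "z": 0, "twist": 0},
  {"x": 0.09, "y": -0.05, "z": 0, "twist": 0},
  {"x": 0.13, "y": -0.07, "z": 0, "twist": 0},
  {"x": 0.16, "y": -0.09, "z": 0, "twist": 0},
  {"x": 0.18, "y": -0.1, "z": 0, "twist": 0},
  {"x": 0.18, "y": -0.1, "z": 0, "twist": 0},
  {"x": 0.18, "y": -0.1, "z": 0, "twist": 0},
])

```text
time: 35.75
tool_pos: [445.7, 409.5, 178.9]
tcp_rot: [-3.141, 0.001, 1.572]
contact_force: [-0.2, -0.8, 0.7]
grip_width: 46.0
finger_force: 0.0
```

```bash
python3 - <<'E'
from h import *
shot('scene','sc6'); shot('top','top6')
a=cv2.imread('pics/sc6.png')[195:285,300:390]; a=cv2.resize(a,(400,400),interpolation=cv2.INTER_CUBIC)
b=cv2.imread('pics/top6.png')[200:300,315:415]; b=cv2.resize(b,(400,400),interpolation=cv2.INTER_CUBIC)
cv2.imwrite('pics/v6.png',np.hstack([a,b]))
E
```

```text
(no output)
```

View pics/v6.png

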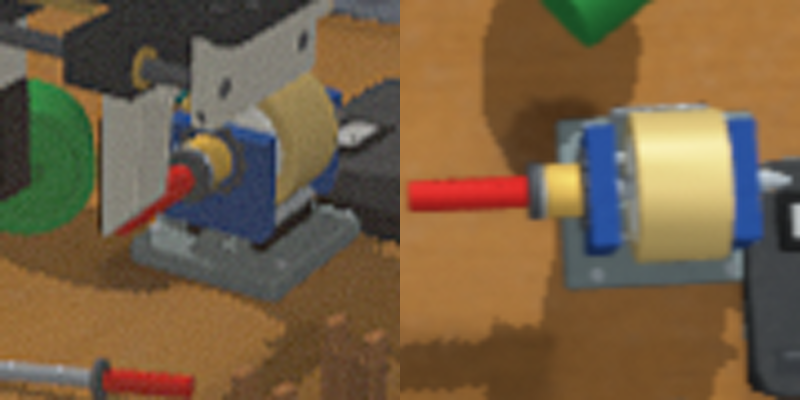

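The axle runs through both cheeks and the roll. Its collar is against the sleeve and washer at (540,190), and the tip shows beyond the far cheek at (785,180). Handing in.

```bash
python3 -c "
from plant import bot
print(bot.close_job())"
```

```text
the job is handed in; nothing more can be done
None
```

The axle is through both cheeks and the roll, the collar was pressed home on the end stop (9.5 N total push, about 3 N of it drag) and the axle let go, and the job is handed in; the hand-in returned no verdict.

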